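# Empty the coil scoop into the spares drawer and shut it

### The job

Tip all four copper coils out of the small scoop into the front compartment of the open spares drawer, then stand the empty scoop upright back on its green mat and push the drawer home until it clicks in at its detent, without slamming it. Leave the other things on the bench and on the cabinet where they are.

Things in the scene. Friction and masses are not known exactly. Their poses are not given: they have to be found in the camera images.
- cabinet: Grey sheet-steel benchtop cabinet with one drawer, fixed, 260 deep (x) x 250 wide (y) x 115 high mm. Origin: centre of its underside on the bench. Its own -x points out of the front, the way the drawer opens, roughly towards the robot.
- drawer (a joint): Slide of the drawer in m: 0 = fully home, grows as it is pulled out (at most 0.185), starts well open. About 1.5 N to slide; a sprung roller detent, felt from about 0.019, adds some 4 N up to its crest at 0.008; past the crest it draws the drawer in to 0.
- compartment (a point): Centre of the inner floor of the drawer's front compartment, 26 mm above the bench; moves with the drawer, axes as the cabinet's. Inside 115 (x) x 212 (y) mm. Side walls and rear divider (4 mm thick) rise 55 mm above it; the blue front panel (12 thick, 244 wide, outer face at x = -69.5) rises 78 mm above it. Behind the divider lies a rear compartment with stock.
- handle (a point): Middle of the drawer's handle, a level round steel bar 110 mm long along y, 35 mm in front of the panel's outer face, 70 mm above the bench; axes as the cabinet's, moves with the drawer.
- mat: Green square mat 160 x 160 x 3 mm, fixed to the bench; origin at the centre of its underside. It may lie on the left or the right of the drawer.
- scoop: Loose aluminium scoop, 280 g, on the mat: flat tray x = -50 to +40, 80 wide (y) mm, floor and walls 3 mm thick, side walls 30 high, back wall 34 high at x = +38.5, no wall on the -x side (the pouring lip). Origin on its underside, z up. Upright orange handle over the back wall, 30 (x) x 14 (y) mm, centred at x = +36, y = 0, from z = 34 to 94 mm.
- scoop_grip (a point): Point in the middle of the scoop's orange handle, 68 mm above the scoop's underside; axes as the scoop's. The handle is 14 mm thick along y.
- scoop_lip (a point): Middle of the scoop's open pouring lip, on top of its floor, axes as the scoop's.
- coil0_center (a point): Centre of a loose choke coil: copper drum with black flanges, 21 mm diameter, 18 mm high, 30 g; it starts standing in the scoop.
- coil1_center (a point): Centre of a loose choke coil: copper drum with black flanges, 21 mm diameter, 18 mm high, 30 g; it starts standing in the scoop.
- coil2_center (a point): Centre of a loose choke coil: copper drum with black flanges, 21 mm diameter, 18 mm high, 30 g; it starts standing in the scoop.
- coil3_center (a point): Centre of a loose choke coil: copper drum with black flanges, 21 mm diameter, 18 mm high, 30 g; it starts standing in the scoop.
- coil0: The same coil; origin at the centre of one of its flat ends, its own z along the drum.
- coil1: The same coil; origin at the centre of one of its flat ends, its own z along the drum.
- coil2: The same coil; origin at the centre of one of its flat ends, its own z along the drum.
- coil3: The same coil; origin at the centre of one of its flat ends, its own z along the drum.
- bin: Loose blue open plastic bin 150 x 105 x 70 mm (origin: centre of underside); leave alone.
- can: Loose spray can, 60 mm diameter, 160 mm high, beside the cabinet (origin: centre of underside); leave alone.
- meter: Loose yellow hand meter 75 x 145 x 42 mm lying beside the cabinet (origin: centre of underside); leave alone.
- screwdriver: Loose screwdriver 200 mm long, about 30 mm high, lying along the front edge of the cabinet's top; leave alone.
- spool: Loose solder spool, 60 mm diameter, 50 mm high, standing on the middle of the cabinet's top (origin: centre of underside); leave alone.
- fan: Loose black square fan 80 x 80 x 28 mm lying on the bench (origin: centre of underside); leave alone.
- heatsink: Loose aluminium heat sink 80 x 70 x 37 mm on the bench (origin: centre of underside); leave alone.
Things that resemble listed ones, but are neither listed nor needed, are in the scene too. Leave any pink or purple look-alike of the scoop alone.

How it is judged (in metres and radians):
On the way:
1. all four coils lie in the front compartment while the drawer is still open by more than 80 mm (x of coil0_center in the frame of compartment between -0.054 and 0.054 m and y of coil0_center in the frame of compartment between -0.102 and 0.102 m and z of coil0_center in the frame of compartment between 0 and 0.046 m and x of coil1_center in the frame of compartment between -0.054 and 0.054 m and y of coil1_center in the frame of compartment between -0.102 and 0.102 m and z of coil1_center in the frame of compartment between 0 and 0.046 m and x of coil2_center in the frame of compartment between -0.054 and 0.054 m and y of coil2_center in the frame of compartment between -0.102 and 0.102 m and z of coil2_center in the frame of compartment between 0 and 0.046 m and x of coil3_center in the frame of compartment between -0.054 and 0.054 m and y of coil3_center in the frame of compartment between -0.102 and 0.102 m and z of coil3_center in the frame of compartment between 0 and 0.046 m and value of joint drawer above 0.08 m), for 0.2 s.
At the end, for the whole second after the job is handed in: All four coils at rest in the drawer's front compartment, the drawer home at its detent (within 3 mm), the scoop at rest upright (within 0.08 rad) on the green mat, its origin within 60 mm of the mat's centre along each of the mat's sides (x of coil0_center in the frame of compartment between -0.054 and 0.054 m and y of coil0_center in the frame of compartment between -0.102 and 0.102 m and z of coil0_center in the frame of compartment between 0 and 0.046 m and x of coil1_center in the frame of compartment between -0.054 and 0.054 m and y of coil1_center in the frame of compartment between -0.102 and 0.102 m and z of coil1_center in the frame of compartment between 0 and 0.046 m and x of coil2_center in the frame of compartment between -0.054 and 0.054 m and y of coil2_center in the frame of compartment between -0.102 and 0.102 m and z of coil2_center in the frame of compartment between 0 and 0.046 m and x of coil3_center in the frame of compartment between -0.054 and 0.054 m and y of coil3_center in the frame of compartment between -0.102 and 0.102 m and z of coil3_center in the frame of compartment between 0 and 0.046 m and value of joint drawer below 0.003 m and angle between scoop's own z axis and vertical below 0.08 rad and x of scoop in the frame of mat between -0.06 and 0.06 m and y of scoop in the frame of mat between -0.06 and 0.06 m and z of scoop in the frame of mat between 0 and 0.008 m and linear speed of each of scoop, coil0, coil1, coil2, coil3 below 0.03 m/s); the robot touches nothing.
It fails at once if the drawer is slammed (closing faster than 0.5 m/s) (velocity of joint drawer below -0.5 m/s).
It fails at once if another thing on the bench or cabinet is shifted by more than 30 mm (distance of any of bin, can, meter, screwdriver, spool, fan, heatsink from where it was at the start of the episode above 0.03 m).
It also fails if it takes over 67 s, if anything falls off the work surface, if the arm or the gripper's body presses on something with over 40 N, if the wrist force passes 120 N, or if a joint passes its speed limit or range.

### The arm

A 6-joint arm with a two-finger parallel gripper is mounted at the origin on the work surface. World frame = base frame: x ahead of the robot, y to its left, z up, the work surface at z = 0. Lengths are in mm, angles in rad, forces in N, time in s.
With the tool pointing down it reaches from about 275 to 1000 mm from the base axis. Payload 8.4 kg.
Tool frame: the origin (TCP) lies at the very end of the fingers, on their centre line; the grasp point (between the pads) lies 19 mm behind it; z points along the fingers, y is the direction in which the jaws open and shut (so a half turn about z gives the same grasp; the last joint's range is limited). The gripper opens to 85 mm and grips with 20 to 120 N. Pads are 22 mm wide; open, the fingers measure 114 mm over their backs; the gripper's body (76 mm by 85 mm) begins 54 mm behind the grasp point. The pads swing forward as they close: fully open they stand 13 mm farther back than shut.
Start: joints at [1.201, 0.353, 1.633, -0, 1.155, -0.002], TCP at [224.726, 583.203, 231.281] pointing down, gripper open.
Joint ranges: [-2.63, 2.63], [-0.92, 2.1], [0.06, 2.66], [-1.3, 4.44], [0, 2.69], [-3.02, 3.02]. Speed limits (rad/s): [2.22, 2.22, 2.79, 3.14, 3.14, 3.14].

### API

Orientations are given as a rotation vector (axis times angle).
In Python, from plant import readout, cams, manip gives the robot as it stands.
- The arm moves only by the tool arm_command, never from a script. Its argument "commands" is a list of rows, each an object with "jaw": the closure in counts, from 0 (fully open) to 255 (shut); "translation": the shift along the tool's x, y, z in cm, a list of three; "twist": the turn, a rotation vector about the tool's x, y, z in rad, a list of three. A call has 1 to 8 rows; each row is the pose to reach, as a shift and turn from the pose measured when the call began, along the tool's axes at that moment; what a row does not reach only later rows make up. A row lasts 1/8 s, in which the tool goes at most 62.5 mm and 10.7 degrees, less where a joint would pass 70% of its speed; a pose out of reach is approached as far as the arm can. A call with a gripper value outside its range is refused whole. The fingers move at their own pace and stop on an object; "newtons" is the grip in N (left out, the last holds). Time passes only in rows, so rows that repeat a pose let the fingers close. It gives the time, the measured TCP pose, the force and the opening at its end, in the units of the state.
- readout.state(): the state, without advancing time (a new reading comes with each control period).
- cams.capture(name): name is "scene" or "top" or "wrist"; returns the picture (480x640x3 uint8, blue, green, red); there is no depth.
- cams.get_calibration(name): a dict with "fx", "fy", "cx", "cy" (pixels), "R" (3x3) and "t" (3): a world point X has camera coordinates R X + t; the wrist camera has in their place "tool_from_camera" (4x4, takes a point from camera to tool coordinates, whose origin is the TCP and whose axes are the flange's). Camera axes: x right, y down, z forward; pixel columns grow to the right and rows downward; lengths in mm; the calibration is good to about 2 mm. A picture is of the moment at which its call begins: read the wrist's pose just before it. get_calibration takes no time and is no camera call.
- manip.close_job(): hands the job in, once; it reports no verdict.
The state is a dict: "time": time; "joints": joint angles; "joint_velocities": joint speeds; "joint_torque": joint torques, N m; "tool_pos": TCP position; "tool_rot": TCP orientation; "wrist_force": force on the tool from outside, world axes, zero at the start; "torque": the same for the moment, N m; "gripper_width": opening from 0.0 (shut) to 1.0 (fully open).
Only numpy, scipy, OpenCV 4.12 (cv2) and the standard library are available. Lean on these libraries where they do the work, as an engineer would, in place of code of your own. Each camera call takes 0.05 s, during which the arm holds its last target. There are 200 camera calls.

## Working session

There is one attempt and no reset: what is moved stays moved. The work goes in short steps, Python scripts to look and compute and a tool call to move; the robot and the scene stay as the last step left them, time stands still between calls to the robot, and variables do not carry over. Pictures are saved under pics/ and viewed, on a budget of 10 in all, crops included, one or two more only if the job needs it, and the job is handed in when it is done.

Besides the shell and the picture viewer there is one more tool, called after "Request:" by a JSON object that holds its "method" and its "body". arm_command: Moves the arm, as the interface text tells. Its arguments: {"type":"object","properties":{"commands":{"type":"array"},"newtons":{"type":"number"}},"required":["commands"]}

```bash
mkdir -p pics; cat > h.py <<'E'
import numpy as np,cv2
from scipy.spatial.transform import Rotation as Ro
from plant import readout,cams,manip
def cal(n):
    c=cams.get_calibration(n);K=np.array([[c['fx'],0,c['cx']],[0,c['fy'],c['cy']],[0,0,1.]]);
    if n!='wrist': return K,np.array(c['R']),np.array(c['t'])
    s=readout.state();T=np.eye(4);T[:3,:3]=Ro.from_rotvec(s['tool_rot']).as_matrix();T[:3,3]=s['tool_pos']
    M=np.linalg.inv(T@np.array(c['tool_from_camera']));return K,M[:3,:3],M[:3,3]
def onz(C,u,v,z):
    K,R,t=C;d=R.T@np.linalg.inv(K)@[u,v,1.];o=-R.T@t;return (o+d*(z-o[2])/d[2])[:2]
def proj(C,X):
    K,R,t=C;p=K@(R@np.array(X,float)+t);return p[:2]/p[2]
E
python3 - <<'E'
from h import *
s=readout.state();print(s)
for n in('top','scene'):
    cv2.imwrite(f'pics/{n}0.png',cams.capture(n));C=cal(n);print(n,C[0][0,0],-C[1].T@C[2])
E
```

```text
{'time': 0.0, 'joints': array([ 1.20062286e+00,  3.53681210e-01,  1.63416569e+00, -1.29734203e-05,
        1.15518425e+00, -2.38263701e-03]), 'joint_velocities': array([ 0.00086159, -0.00189044, -0.00148125,  0.00032145, -0.00051294,
        0.00030157]), 'joint_torque': array([-1.21854133e-03, -6.05228233e+01, -3.42068875e+01,  8.03484068e-05,
        9.13031196e-03,  2.30349968e-06]), 'tool_pos': array([224.53757409, 582.74649092, 230.52752952]), 'tool_rot': array([-5.74418948e-01, -3.08837202e+00,  2.22376630e-03]), 'wrist_force': array([ 0.78889859, -0.99926253, -0.68182221]), 'torque': array([-0.01590432,  0.02611596,  0.00791582]), 'gripper_width': 0.9989060832874552}
top 472.33101804631406 [ 361.05315836   59.17191638 1305.67837173]
scene 590.7462162133937 [1702.77465426 -211.03383357  941.70759253]
```

View pics/top0.png

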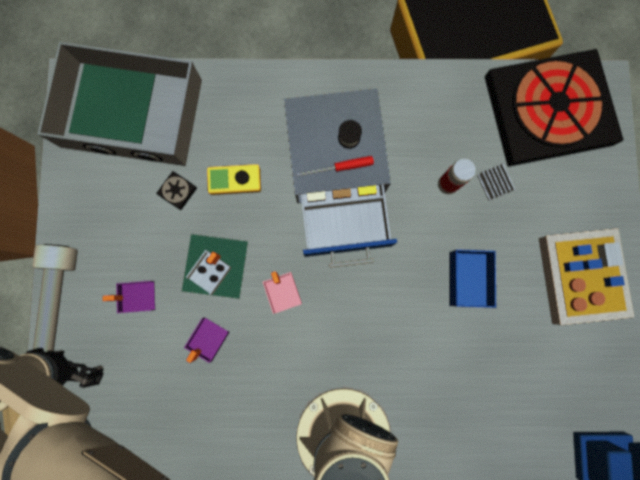

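View pics/scene0.png

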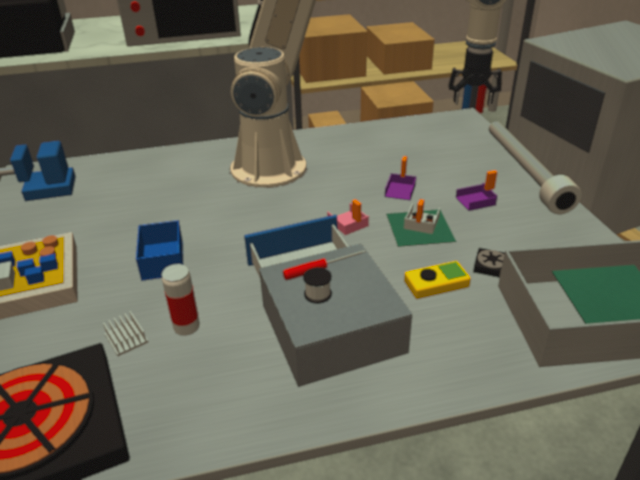

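The top view shows four scoop-like items. The grey one at (210,270) on the green mat holds four dark coils. The pink one at (283,292) and the purple ones at (135,297) and (207,340) are empty look-alikes. The grey one fits. The drawer is open, with its blue panel running from (304,253) to (396,241). The bin is at (473,278). I'll measure next and confirm the scoop in a crop.

```bash
python3 - <<'E'
from h import *
im=cv2.imread('pics/top0.png');C=cal('top');hsv=cv2.cvtColor(im,cv2.COLOR_BGR2HSV)
print('base',proj(C,[0,0,0]),'tcp',proj(C,readout.state()['tool_pos']))
def blob(lo,hi,x0,y0,x1,y1):
    m=cv2.inRange(hsv,np.array(lo),np.array(hi));k=np.zeros_like(m);k[y0:y1,x0:x1]=m[y0:y1,x0:x1]
    return k
g=blob([55,60,40],[90,255,255],170,220,260,310)
h=cv2.convexHull(cv2.findNonZero(g));r=cv2.minAreaRect(h);print('mat',[onz(C,*p,3).round(1) for p in cv2.boxPoints(r)], onz(C,*r[0],3))
b=blob([95,120,40],[125,255,255],295,230,405,265);r=cv2.minAreaRect(cv2.findNonZero(b));print('panel',cv2.boxPoints(r).round(1).tolist(),[onz(C,*p,104).round(1) for p in cv2.boxPoints(r)])
o=blob([5,150,120],[18,255,255],195,240,230,275);r=cv2.minAreaRect(cv2.findNonZero(o));print('orange',cv2.boxPoints(r).tolist())
hull=np.zeros_like(g);cv2.fillConvexPoly(hull,h,255)
w=hull&cv2.bitwise_not(g);w=cv2.morphologyEx(w,cv2.MORPH_OPEN,np.ones((3,3)));w[:, :186]=0
r=cv2.minAreaRect(cv2.findNonZero(w));print('tray',r,[onz(C,*p,15).round(1) for p in cv2.boxPoints(r)])
print('cab corners top',[onz(C,*p,115).round(1) for p in((285,98),(379,89),(390,186),(293,196))])
a=cv2.resize(im[225:305,160:260],None,fx=6,fy=6,interpolation=cv2.INTER_CUBIC)
a=cv2.resize(im[225:315,165:265],(500,450),interpolation=cv2.INTER_CUBIC)
d=cv2.resize(im[180:270,290:410],(600,450),interpolation=cv2.INTER_CUBIC)
cv2.imwrite('pics/crop1.png',cv2.resize(np.hstack([a,d]),None,fx=.72,fy=.72)) 
E
```

```text
base [342.3949977  435.57708085] tcp [ 82.95391409 361.37002184]
mat [array([383.6, 437.3]), array([542.4, 420. ]), array([519.1, 260.2]), array([360.9, 279.9])] [450.90162445 349.38094586]
panel [[303.6000061035156, 250.0], [395.70001220703125, 238.0], [396.5, 243.89999389648438], [304.3999938964844, 255.89999389648438]] [array([484.1, 100.5]), array([ 514.5, -136. ]), array([ 499.1, -137.7]), array([468.8,  98.5])]
orange [[205.92306518554688, 260.6153564453125], [212.38461303710938, 250.9230499267578], [217.4615478515625, 254.30767822265625], [211.0, 264.0]]
tray ((209.24000549316406, 270.67999267578125), (32.400001525878906, 38.79999923706055), 36.869895935058594) [array([421.3, 426.6]), array([506.1, 365.8]), array([452.6, 293.8]), array([368.6, 354.9])]
cab corners top [array([885.5, 150.2]), array([911. , -98.3]), array([ 648.4, -122.3]), array([622.2, 127.7])]
```

View pics/crop1.png

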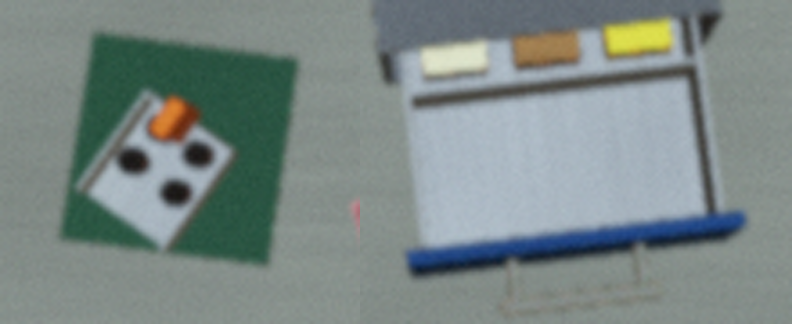

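The crop confirms it: the grey scoop on the green mat has black-topped coils at about (202,270), (220,268) and (214,278), with one hidden by the orange handle, which is on the upper-right (back) side. The lip faces lower-left. I'll move over the handle for a wrist view.

```bash
cat >> h.py <<'E'
def down(yaw): # tool down, tool y along yaw+90deg (scoop y), tool x = -scoop x
    y=np.radians(yaw);ex=np.array([np.cos(y),np.sin(y),0]);ey=np.array([-np.sin(y),np.cos(y),0])
    return np.c_[-ex,ey,[0,0,-1]]
def scoopR(yaw,tilt):
    return down(yaw)@Ro.from_rotvec([0,-np.radians(tilt),0]).as_matrix()
def move(p,R):
    s=readout.state();R0=Ro.from_rotvec(s['tool_rot']).as_matrix()
    d=R0.T@(np.array(p)-s['tool_pos'])/10;w=Ro.from_matrix(R0.T@R).as_rotvec()
    print('T',d.round(2),'W',w.round(3),'rows~',max(np.linalg.norm(d)/6.25,np.degrees(np.linalg.norm(w))/10.7).round(1))
E
python3 - <<'E'
from h import *
C=cal('top')
P=lambda u,v,z:onz(C,165+u/3.6,225+v/3.6,z)
bl,br,lr,ll=P(147,90,37),P(235,150,37),P(165,250,20),P(78,187,33)
print(bl,br,lr,ll)
for a,b in((ll,bl),(lr,br),):print(np.degrees(np.arctan2(*(b-a)[::-1])),np.linalg.norm(b-a))
print('orange c',onz(C,211.7,257.5,80))
E=lambda u,v,z:onz(C,290+(u-360)/3.6,180+v/3.6,z).round(1)
print('divider top front L/R',E(412,105,81),E(694,72,81),'panel top rear',E(410,253,104),E(745,213,104))
print('handle',E(500,303,74),E(660,288,74))
c=onz(C,211.7,257.5,80);move([c[0],c[1],190],down(-36))
E
```

```text
[491.27625285 365.8465712 ] [446.24465448 299.23831746] [372.54717231 353.13864211] [419.21106422 415.98895908]
-34.82989089248548 87.79322566851974
-36.1807175848036 91.30478561317301
orange c [467.27147437 339.7228101 ]
divider top front L/R [594.3  99.4] [ 618.8 -107.6] panel top rear [483.2  99.8] [ 511.5 -139.1]
handle [449.7  35.5] [460.4 -80.9]
T [-31.39 -13.95   4.08] W [-0.001  0.     0.261] rows~ 5.5
```

Request:
{"method": "arm_command", "body": {"commands": [{"jaw":0,"translation":[-31.4,-13.9,4.0],"twist":[0,0,0.26]},{"jaw":0,"translation":[-31.4,-13.9,4.0],"twist":[0,0,0.26]},{"jaw":0,"translation":[-31.4,-13.9,4.0],"twist":[0,0,0.26]},{"jaw":0,"translation":[-31.4,-13.9,4.0],"twist":[0,0,0.26]},{"jaw":0,"translation":[-31.4,-13.9,4.0],"twist":[0,0,0.26]},{"jaw":0,"translation":[-31.4,-13.9,4.0],"twist":[0,0,0.26]},{"jaw":0,"translation":[-31.4,-13.9,4.0],"twist":[0,0,0.26]},{"jaw":0,"translation":[-31.4,-13.9,4.0],"twist":[0,0,0.26]}]}}

```text
time: 1.1
tool_pos: [467.2, 340.3, 190.6]
tool_rot: [-0.97, -2.987, 0.002]
wrist_force: [-0.3, 0.1, 0.0]
gripper_width: 1.003
```

```bash
python3 - <<'E'
from h import *
C=cal('wrist');im=cams.capture('wrist');np.save('wc.npy',np.array([C[0],C[1],np.c_[C[2],C[2],C[2]]]));cv2.imwrite('pics/w1.png',im)
s=readout.state();print(s['time'],s['tool_pos'],s['joints'],-C[1].T@C[2])
E
```

```text
1.15 [466.93218856 340.70418511 190.73486   ] [ 6.27983104e-01  3.23660921e-01  1.77413800e+00 -4.26718407e-04
  1.04517124e+00 -3.15286272e-01] [405.2158859  385.84574845 333.27389818]
```

View pics/w1.png

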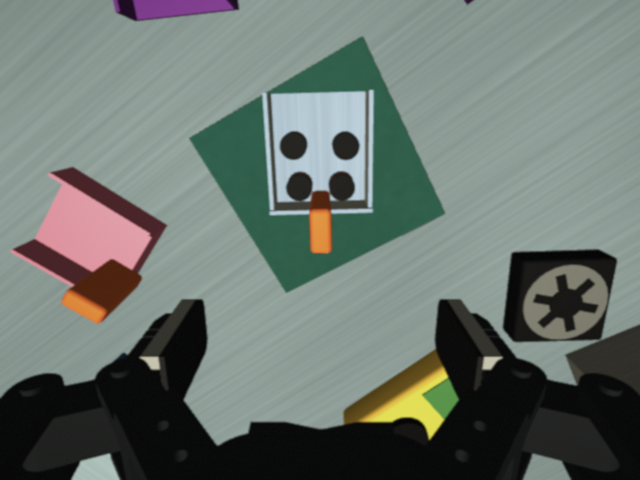

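Wrist view: the scoop is centred below the camera. The handle's top face is around (320,230), the back wall's top edge runs (270,212)–(372,210), and the side-wall ends at the lip are (267,93) and (371,90). All four coils are visible.

```bash
python3 - <<'E'
from h import *
C=cal('wrist');im=cv2.imread('pics/w1.png');hsv=cv2.cvtColor(im,cv2.COLOR_BGR2HSV)
m=cv2.inRange(hsv,np.array([8,150,170]),np.array([20,255,255]));m[:, :290]=0;m[:,350:]=0;m[270:]=0;m[:180]=0
r=cv2.minAreaRect(cv2.findNonZero(m));b=cv2.boxPoints(r);print(r)
h=np.array([onz(C,*p,97) for p in b]);print(h.round(1),h.mean(0))
bl,br,ll,lr=onz(C,372,211,37),onz(C,270,213,37),onz(C,373,90,33),onz(C,264,94,33)
print(bl,br,ll,lr)
ex=(bl+br-ll-lr)/2;yaw=np.degrees(np.arctan2(ex[1],ex[0]));print(np.linalg.norm(ex),yaw, np.linalg.norm(bl-br))
u=ex/np.linalg.norm(ex);print('handle from walls',(bl+br)/2-4*u)
c=h.mean(0);print('origin',c-36*u)
mt=[onz(C,*p,3) for p in((190,137),(362,38),(445,213),(287,292))];print('mat',np.mean(mt,0))
y=np.arctan2((br-bl)[0],-(br-bl)[1]);print('yaw from back',np.degrees(y))
p=(c+(bl+br)/2-4*u)/2;move([p[0],p[1],54],down(yaw))
E
```

```text
((320.0, 231.0), (42.0, 20.0), 90.0)
[[451.  343.8]
 [458.2 353.9]
 [480.8 337.7]
 [473.3 327.3]] [465.83051441 340.68312708]
[491.5142541  371.61331004] [446.34155901 306.41678063] [418.2480381  421.90695211] [374.39721365 356.74176329]
88.3320649222592 -34.71868201620266 79.31683194098451
handle from walls [465.64007305 341.29323559]
origin [436.24001285 361.18683938]
mat [451.32176428 351.72061389]
yaw from back -34.71691268106425
T [ 0.11 -0.03 13.67] W [-0.001 -0.    -0.021] rows~ 2.2
```

Request:
{"method": "arm_command", "body": {"commands": [{"jaw":0,"translation":[0.1,0,5],"twist":[0,0,-0.02]},{"jaw":0,"translation":[0.1,0,10],"twist":[0,0,-0.02]},{"jaw":0,"translation":[0.1,0,13.8],"twist":[0,0,-0.02]},{"jaw":0,"translation":[0.1,0,13.8],"twist":[0,0,-0.02]},{"jaw":255,"translation":[0.1,0,13.8],"twist":[0,0,-0.02]},{"jaw":255,"translation":[0.1,0,13.8],"twist":[0,0,-0.02]},{"jaw":255,"translation":[0.1,0,13.8],"twist":[0,0,-0.02]},{"jaw":255,"translation":[0.1,0,13.8],"twist":[0,0,-0.02]}], "newtons": 90}}

```text
time: 2.15
tool_pos: [466.3, 341.2, 53.5]
tool_rot: [0.939, 2.998, -0.001]
wrist_force: [0.3, 0.2, 1.8]
gripper_width: 0.15
```

Request:
{"method": "arm_command", "body": {"commands": [{"jaw":255,"translation":[0,0,0],"twist":[0,0,0]},{"jaw":255,"translation":[0,0,0],"twist":[0,0,0]},{"jaw":255,"translation":[0,0,-1],"twist":[0,0,0]},{"jaw":255,"translation":[0,0,-3],"twist":[0,0,0]},{"jaw":255,"translation":[0,0,-6],"twist":[0,0,0]},{"jaw":255,"translation":[0,0,-10],"twist":[0,0,0]},{"jaw":255,"translation":[0,0,-15],"twist":[0,0,0]},{"jaw":255,"translation":[0,0,-15],"twist":[0,0,0]}]}}

```text
time: 3.15
tool_pos: [468.2, 342.8, 207.9]
tool_rot: [0.938, 2.994, 0.008]
wrist_force: [0.4, 0.4, -5.1]
gripper_width: 0.151
```

```bash
python3 - <<'E'
from h import *
cv2.imwrite('pics/w2.png',cams.capture('wrist'))
s=readout.state();print(s)
E
```

```text
{'time': 3.2, 'joints': array([ 6.29577315e-01,  3.06523373e-01,  1.76248399e+00, -5.24190289e-04,
        1.06965891e+00, -3.33592091e-01]), 'joint_velocities': array([ 0.00148258,  0.04209998,  0.04755835, -0.00214956, -0.01245052,
        0.01794934]), 'joint_torque': array([ 3.58201265e-03, -6.06424856e+01, -3.62852526e+01,  7.95239559e-02,
        1.49003793e-01,  3.61561339e-03]), 'tool_pos': array([466.94503534, 341.81518017, 205.32914382]), 'tool_rot': array([0.93883426, 2.99581756, 0.00326185]), 'wrist_force': array([-0.15770183,  0.3630582 , -3.73711698]), 'torque': array([-0.02752489, -0.08785605,  0.02663228]), 'gripper_width': 0.15326435534864657}
```

View pics/w2.png

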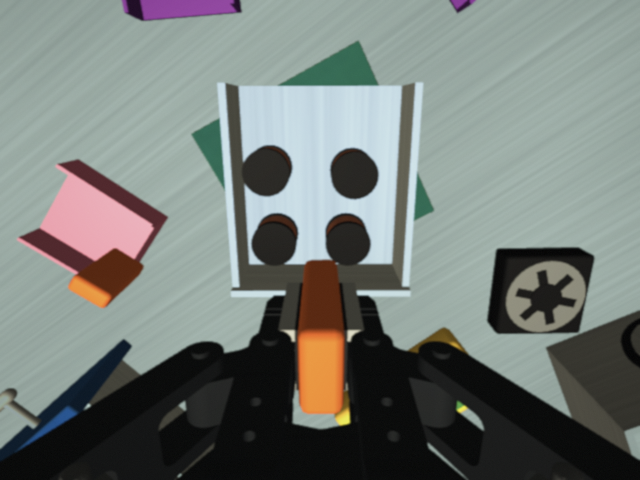

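The scoop is held level with all four coils in it, and the jaw opening matches the 14 mm handle. I'll carry it, slightly tilted back, to the drawer.

```bash
cat >> h.py <<'E'
CC=np.array([554.,-12.]);CY=np.radians(6.3)
cx=np.array([np.cos(CY),np.sin(CY)]);cy=np.array([-cx[1],cx[0]])
def lip(x,y,z,yaw,tilt): # lip in compartment x,y
    R=scoopR(yaw,tilt);L=np.r_[CC+x*cx+y*cy,z];return L-R@[86,0,47.5],R
def golip(*a):
    p,R=lip(*a);print('tcp',p.round(1));move(p,R)
E
python3 - <<'E'
from h import *
golip(-5,-25,185,-45,-8)
golip(-5,-25,185,-60,-8)
C=cal('top');print([onz(C,*p,130).round() for p in((300,175),(340,166),(372,158),(373,163))])
E
```

```text
tcp [ 616.7 -102.3  220.1]
T [-37.64 -27.92  -1.49] W [-0.01   0.14   0.178] rows~ 7.5
tcp [ 597.7 -116.9  220.1]
T [-36.91 -30.2   -1.5 ] W [-0.028  0.138  0.439] rows~ 7.6
[array([674., 109.]), array([697.,   7.]), array([718., -75.]), array([705., -78.])]
```

Request:
{"method": "arm_command", "body": {"commands": [{"jaw":255,"translation":[-1,-0.7,-0.2],"twist":[0,0.05,0.01]},{"jaw":255,"translation":[-3,-2.2,-0.5],"twist":[0,0.1,0.02]},{"jaw":255,"translation":[-6,-4.5,-1],"twist":[0,0.14,0.03]},{"jaw":255,"translation":[-9,-6.7,-1.5],"twist":[0,0.14,0.05]},{"jaw":255,"translation":[-12,-9,-1.5],"twist":[0,0.14,0.07]},{"jaw":255,"translation":[-15,-11.2,-1.5],"twist":[0,0.14,0.09]},{"jaw":255,"translation":[-18,-13.4,-1.5],"twist":[0,0.14,0.1]},{"jaw":255,"translation":[-21,-15.6,-1.5],"twist":[0,0.14,0.11]}]}}

```text
time: 4.2
tool_pos: [549.5, 92.5, 218.3]
tool_rot: [-1.056, -2.815, -0.064]
wrist_force: [0.9, -0.6, -4.1]
gripper_width: 0.153
```

```bash
python3 - <<'E'
from h import *
s=readout.state();print(s['time'],s['tool_pos'],s['joints'].round(3),s['wrist_force'])
golip(-5,-25,185,-50,-8)
E
```

```text
4.2 [549.47522999  92.49343578 218.28724637] [ 0.104  0.316  1.725  0.105  1.203 -0.792] [ 0.85480244 -0.58911627 -4.09418463]
tcp [ 610.8 -107.7  220.1]
T [-17.59 -11.06  -2.59] W [-0.029 -0.     0.153] rows~ 3.3
```

Request:
{"method": "arm_command", "body": {"commands": [{"jaw":255,"translation":[-2.5,-1.6,-0.4],"twist":[0,0,0.02]},{"jaw":255,"translation":[-5,-3.2,-0.8],"twist":[0,0,0.05]},{"jaw":255,"translation":[-7.6,-4.8,-1.2],"twist":[-0.01,0,0.07]},{"jaw":255,"translation":[-10.2,-6.4,-1.6],"twist":[-0.02,0,0.1]},{"jaw":255,"translation":[-12.8,-8,-2],"twist":[-0.03,0,0.13]},{"jaw":255,"translation":[-15.2,-9.6,-2.3],"twist":[-0.03,0,0.15]},{"jaw":255,"translation":[-17.6,-11.1,-2.6],"twist":[-0.03,0,0.15]},{"jaw":255,"translation":[-17.6,-11.1,-2.6],"twist":[-0.03,0,0.15]}]}}

```text
time: 5.2
tool_pos: [609.9, -109.8, 217.9]
tool_rot: [-1.272, -2.729, -0.089]
wrist_force: [0.3, 1.2, -4.1]
gripper_width: 0.153
```

```bash
python3 - <<'E'
from h import *
s=readout.state();print(s['time'],s['tool_pos'],s['joints'].round(3),s['wrist_force'])
# drawer estimate from fresh top view; panel unaffected
for z,t in((160,8),(135,20),(120,25),(105,35)):golip(-5,-25,z,-50,t)
cv2.imwrite('pics/w3.png',cams.capture('wrist'))
E
```

```text
5.2 [ 609.91065411 -109.787468    217.92008976] [-0.227  0.419  1.574  0.089  1.264 -0.958] [ 0.26306335  1.1993678  -4.0585029 ]
tcp [602.3 -97.6 219. ]
T [1.43 0.2  0.09] W [-0.001 -0.282  0.001] rows~ 1.5
tcp [593.3 -86.9 209. ]
T [2.67 0.2  1.28] W [-0.001 -0.491  0.001] rows~ 2.6
tcp [589.  -81.7 199.4]
T [3.2  0.2  2.33] W [-0.001 -0.578  0.001] rows~ 3.1
tcp [579.5 -70.5 193.2]
T [4.56 0.2  3.15] W [-0.001 -0.753  0.001] rows~ 4.0
```

View pics/w3.png

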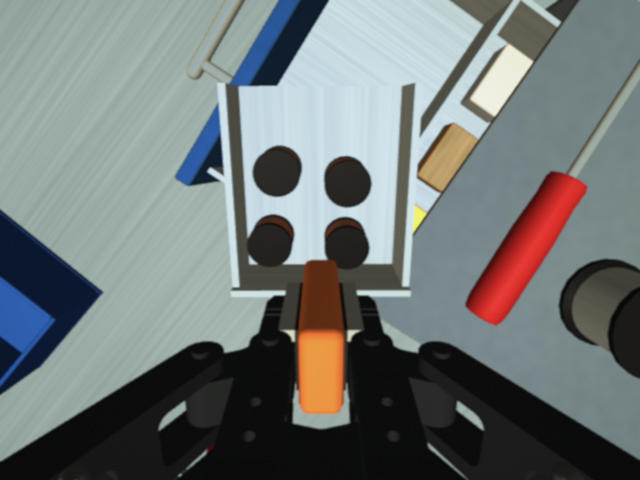

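All four coils are still in the scoop, and its lip (315,85) is over the right-hand part of the compartment. The screwdriver is clear. Tilting gradually and lowering now.

Request:
{"method": "arm_command", "body": {"commands": [{"jaw":255,"translation":[0.7,0.1,0.0],"twist":[0,-0.14,0]},{"jaw":255,"translation":[1.4,0.2,0.1],"twist":[0,-0.28,0]},{"jaw":255,"translation":[2.0,0.2,0.7],"twist":[0,-0.39,0]},{"jaw":255,"translation":[2.7,0.2,1.3],"twist":[0,-0.49,0]},{"jaw":255,"translation":[3.2,0.2,2.3],"twist":[0,-0.58,0]},{"jaw":255,"translation":[3.9,0.2,2.8],"twist":[0,-0.66,0]},{"jaw":255,"translation":[4.6,0.2,3.2],"twist":[0,-0.75,0]},{"jaw":255,"translation":[4.6,0.2,3.2],"twist":[0,-0.75,0]}]}}

```text
time: 6.25
tool_pos: [576.3, -67.4, 190.8]
tool_rot: [1.082, 2.336, -0.343]
wrist_force: [0.1, 0.1, -4.3]
gripper_width: 0.148
```

```bash
python3 - <<'E'
from h import *
s=readout.state();print(s['time'],s['tool_pos'],s['joints'].round(3),s['wrist_force'])
for z,t in((100,42),(95,50),(95,57)):golip(-5,-25,z,-50,t)
E
```

```text
6.25 [576.29966138 -67.38746787 190.76283784] [ 0.176  0.232  2.072 -0.862  0.707  0.11 ] [ 0.09683035  0.14721217 -4.31156389]
tcp [572.4 -62.  192.8]
T [ 0.43  0.05 -0.55] W [-0.001 -0.129  0.006] rows~ 0.7
tcp [563.9 -51.9 191.4]
T [ 1.6   0.06 -1.18] W [-0.    -0.269  0.006] rows~ 1.4
tcp [556.3 -42.8 193. ]
T [ 2.48  0.06 -1.99] W [-0.    -0.391  0.006] rows~ 2.1
```

Request:
{"method": "arm_command", "body": {"commands": [{"jaw":255,"translation":[0.4,0,-0.5],"twist":[0,-0.12,0]},{"jaw":255,"translation":[1.0,0,-0.9],"twist":[0,-0.18,0]},{"jaw":255,"translation":[1.3,0,-1.0],"twist":[0,-0.23,0]},{"jaw":255,"translation":[1.3,0,-1.0],"twist":[0,-0.23,0]},{"jaw":255,"translation":[1.3,0,-1.0],"twist":[0,-0.23,0]}]}}

```text
time: 6.88
tool_pos: [566.1, -55.0, 191.8]
tool_rot: [0.988, 2.134, -0.442]
wrist_force: [0.0, 0.0, -2.4]
gripper_width: 0.15
```

```bash
python3 - <<'E'
from h import *
s=readout.state();print(s['time'],s['tool_pos'],s['joints'].round(3),s['wrist_force'])
for y,t in((-62,50),(-75,50),(-75,58),(-80,65),(-80,70)):golip(0,-30,95,y,t)
E
```

```text
6.875 [566.10167829 -54.96128868 191.78890804] [ 0.329  0.278  2.171 -1.256  0.812  0.602] [ 0.03712964  0.03111598 -2.37384714]
tcp [566.2 -58.5 191.4]
T [-0.16 -0.22  0.23] W [ 0.158 -0.04   0.143] rows~ 1.2
tcp [562.2 -60.1 191.4]
T [-0.06 -0.63  0.13] W [ 0.328 -0.039  0.293] rows~ 2.4
tcp [558.7 -46.9 193.1]
T [ 0.64 -0.05 -0.9 ] W [ 0.348 -0.176  0.269] rows~ 2.5
tcp [556.1 -35.2 193. ]
T [ 1.36  0.51 -1.68] W [ 0.438 -0.294  0.297] rows~ 3.2
tcp [554.6 -26.8 192.1]
T [ 1.92  0.94 -2.16] W [ 0.452 -0.379  0.278] rows~ 3.5
```

```bash
python3 - <<'E'
from h import *
a=cams.capture('wrist');b=cams.capture('top')[170:290,270:430];print(readout.state()['wrist_force'])
cv2.imwrite('pics/w4.png',np.hstack([cv2.resize(a,(440,330)),cv2.resize(b,(360,330),interpolation=cv2.INTER_CUBIC)]))
E
```

```text
[ 0.6530711   0.22922107 -2.57645085]
```

View pics/w4.png

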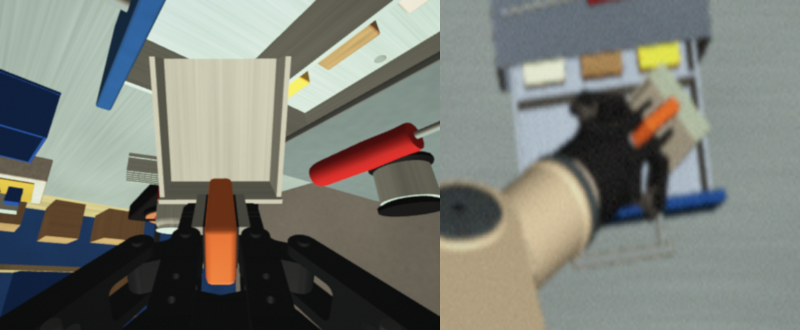

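The scoop is empty: no coils in the tray. Now I'll lift, level it and return it to the mat.

```bash
python3 - <<'E'
from h import *
golip(-5,-25,150,-50,35)
golip(-5,-25,200,-50,0)
E
```

```text
tcp [579.5 -70.5 238.2]
T [-4.79  0.02 -1.6 ] W [-0.001  0.222  0.005] rows~ 1.2
tcp [ 607.1 -103.3  247.5]
T [-8.35 -0.    0.94] W [-0.002  0.833  0.004] rows~ 4.5
```

Request:
{"method": "arm_command", "body": {"commands": [{"jaw":255,"translation":[-2.4,0,-0.8],"twist":[0,0.11,0]},{"jaw":255,"translation":[-4.8,0,-1.6],"twist":[0,0.22,0]},{"jaw":255,"translation":[-6.2,0,-0.8],"twist":[0,0.4,0]},{"jaw":255,"translation":[-7.5,0,0.2],"twist":[0,0.58,0]},{"jaw":255,"translation":[-8.3,0,0.9],"twist":[0,0.75,0]},{"jaw":255,"translation":[-8.3,0,0.9],"twist":[0,0.83,0]},{"jaw":255,"translation":[-8.3,0,0.9],"twist":[0,0.83,0]},{"jaw":255,"translation":[-8.3,0,0.9],"twist":[0,0.83,0]}]}}

```text
time: 7.98
tool_pos: [606.0, -103.1, 247.0]
tool_rot: [1.323, 2.847, -0.01]
wrist_force: [-0.6, -0.3, -2.7]
gripper_width: 0.153
```

```bash
python3 - <<'E'
from h import *
s=readout.state();print(s['time'],s['tool_pos'],s['joints'].round(3),s['wrist_force'])
move([470,338,150],down(-34.7))
E
```

```text
7.975 [ 606.01840905 -103.10060122  246.97959067] [-0.167  0.323  1.641 -0.007  1.178 -0.865] [-0.58199198 -0.27516033 -2.74539327]
T [42.53 18.09  9.41] W [-0.005  0.004 -0.264] rows~ 7.5
```

Request:
{"method": "arm_command", "body": {"commands": [{"jaw":255,"translation":[5.5,2.3,0.5],"twist":[0,0,-0.03]},{"jaw":255,"translation":[11,4.6,1],"twist":[0,0,-0.07]},{"jaw":255,"translation":[16.5,7,2],"twist":[0,0,-0.11]},{"jaw":255,"translation":[22,9.3,3.5],"twist":[0,0,-0.15]},{"jaw":255,"translation":[27.5,11.7,5],"twist":[0,0,-0.19]},{"jaw":255,"translation":[33,14,7],"twist":[0,0,-0.22]},{"jaw":255,"translation":[38.5,16.3,8.5],"twist":[0,0,-0.26]},{"jaw":255,"translation":[42.5,18.1,9.4],"twist":[0,0,-0.26]}]}}

```text
time: 8.98
tool_pos: [467.5, 340.2, 149.5]
tool_rot: [0.936, 2.996, -0.011]
wrist_force: [0.2, -0.1, -2.3]
gripper_width: 0.151
```

```bash
python3 - <<'E'
from h import *
b=cams.capture('top')[170:290,270:430]
s=readout.state();print(s['time'],s['tool_pos'],s['joints'].round(3),s['wrist_force'])
move([470,338,54],down(-34.7))
cv2.imwrite('pics/t5.png',cv2.resize(b,(640,480),interpolation=cv2.INTER_CUBIC))
E
```

```text
9.025 [466.36569019 344.15523086 148.81927593] [ 0.636  0.376  1.804 -0.005  0.964 -0.326] [-1.35912989  5.07587282 -3.02611639]
T [-0.62 -0.26  9.48] W [-0.004  0.003 -0.   ] rows~ 1.5
```

View pics/t5.png

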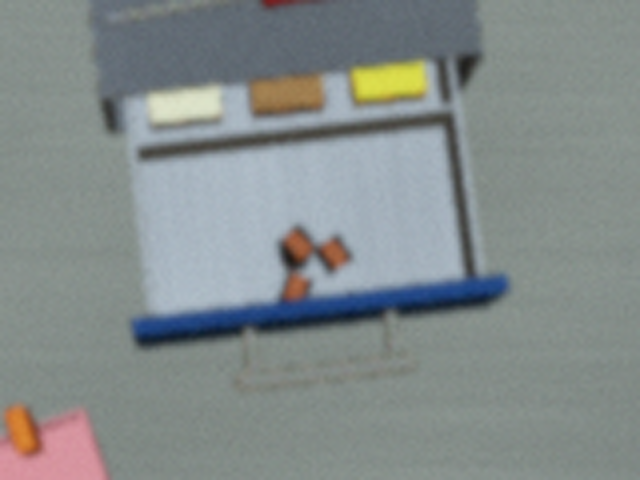

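Three copper drums show at (297,243), (333,253) and (295,288), with a black flange at (292,258) that may be the fourth, standing. I'll check with the wrist camera after placing the scoop.

Request:
{"method": "arm_command", "body": {"commands": [{"jaw":255,"translation":[-0.6,-0.3,0],"twist":[0,0,0]},{"jaw":255,"translation":[-0.6,-0.3,4],"twist":[0,0,0]},{"jaw":255,"translation":[-0.6,-0.3,7],"twist":[0,0,0]},{"jaw":255,"translation":[-0.6,-0.3,8.6],"twist":[0,0,0]},{"jaw":255,"translation":[-0.6,-0.3,9.0],"twist":[0,0,0]},{"jaw":255,"translation":[-0.6,-0.3,9.2],"twist":[0,0,0]},{"jaw":255,"translation":[-0.6,-0.3,9.3],"twist":[0,0,0]},{"jaw":255,"translation":[-0.6,-0.3,9.3],"twist":[0,0,0]}]}}

```text
time: 10.02
tool_pos: [470.0, 338.0, 56.5]
tool_rot: [0.937, 2.996, -0.006]
wrist_force: [-0.2, -0.0, -3.1]
gripper_width: 0.152
```

Request:
{"method": "arm_command", "body": {"commands": [{"jaw":255,"translation":[0,0,0.1],"twist":[0,0,0]},{"jaw":255,"translation":[0,0,0.2],"twist":[0,0,0]},{"jaw":255,"translation":[0,0,0.28],"twist":[0,0,0]},{"jaw":255,"translation":[0,0,0.3],"twist":[0,0,0]}]}}

```text
time: 10.52
tool_pos: [470.1, 337.9, 53.7]
tool_rot: [0.937, 2.996, -0.006]
wrist_force: [1.1, -1.7, 2.8]
gripper_width: 0.153
```

Contact with the mat (force turned to +2.8 N). Release and rise.

Request:
{"method": "arm_command", "body": {"commands": [{"jaw":0,"translation":[0,0,0],"twist":[0,0,0]},{"jaw":0,"translation":[0,0,0],"twist":[0,0,0]},{"jaw":0,"translation":[0,0,0],"twist":[0,0,0]},{"jaw":0,"translation":[0,0,0],"twist":[0,0,0]},{"jaw":0,"translation":[0,0,-3],"twist":[0,0,0]},{"jaw":0,"translation":[0,0,-8],"twist":[0,0,0]},{"jaw":0,"translation":[0,0,-13],"twist":[0,0,0]},{"jaw":0,"translation":[0,0,-17],"twist":[0,0,0]}]}}

```text
time: 11.52
tool_pos: [470.1, 338.9, 225.9]
tool_rot: [0.937, 2.995, -0.004]
wrist_force: [1.2, 0.8, 0.4]
gripper_width: 0.998
```

```bash
python3 - <<'E'
from h import *
s=readout.state();print(s['time'],s['tool_pos'],s['joints'].round(3),s['wrist_force'],s['gripper_width'])
cv2.imwrite('pics/w6.png',cams.capture('wrist'));C=cal('wrist')
np.savez('c6.npz',K=C[0],R=C[1],t=C[2])
# look pose: tool down beyond handle, x=440,y=-20,z=250, tool y along cabinet y
for yaw in(6.3,186.3): move([400,-25,270],down(yaw))
print(cams.get_calibration('wrist')['tool_from_camera'])
E
```

```text
11.525 [470.11728375 338.86383876 225.87815519] [ 0.624  0.288  1.738 -0.005  1.115 -0.338] [1.23844098 0.78273992 0.42315937] 0.9978758405788295
T [-14.91 -34.12  -3.97] W [ 0.002  0.008 -0.716] rows~ 6.0
T [-14.91 -34.12  -3.97] W [ 0.01  -0.003  2.426] rows~ 13.0
[[ 4.12723350e-04 -9.54143980e-01 -2.99347782e-01  7.68890457e+01]
 [ 9.99999125e-01  7.69954677e-04 -1.07542013e-03  2.03865466e-01]
 [ 1.25658987e-03 -2.99347077e-01  9.54143463e-01 -1.42671462e+02]
 [ 0.00000000e+00  0.00000000e+00  0.00000000e+00  1.00000000e+00]]
```

View pics/w6.png

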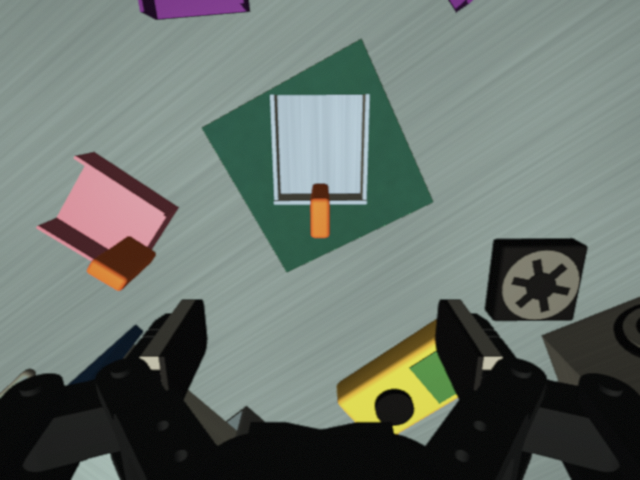

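The scoop stands empty and flat near the mat centre (handle at (320,215), mat centre about (317,155)). Next I'll inspect the compartment from above.

```bash
python3 - <<'E'
from h import *
C=cal('wrist');print('scoop origin', np.mean([onz(C,*p,z) for p,z in(((272,203),37),((368,203),37),((270,95),33),((370,95),33))],0),'mat',np.mean([onz(C,*p,3) for p in((202,127),(361,39),(433,202),(287,271))],0))
move([475,-25,240],down(186.3))
E
```

```text
scoop origin [440.57389823 362.3279259 ] mat [455.17472687 353.21266952]
T [-21.05 -29.86  -0.91] W [ 0.01  -0.003  2.426] rows~ 13.0
```

Request:
{"method": "arm_command", "body": {"commands": [{"jaw":255,"translation":[-21,-29.9,-1],"twist":[0,0,2.43]},{"jaw":255,"translation":[-21,-29.9,-1],"twist":[0,0,2.43]},{"jaw":255,"translation":[-21,-29.9,-1],"twist":[0,0,2.43]},{"jaw":255,"translation":[-21,-29.9,-1],"twist":[0,0,2.43]},{"jaw":255,"translation":[-21,-29.9,-1],"twist":[0,0,2.43]},{"jaw":255,"translation":[-21,-29.9,-1],"twist":[0,0,2.43]},{"jaw":255,"translation":[-21,-29.9,-1],"twist":[0,0,2.43]},{"jaw":255,"translation":[-21,-29.9,-1],"twist":[0,0,2.43]}]}}

```text
time: 12.58
tool_pos: [474.2, -26.0, 240.8]
tool_rot: [2.735, 1.543, 0.006]
wrist_force: [-0.1, -0.3, 0.5]
gripper_width: 0.003
```

```bash
python3 - <<'E'
from h import *
move([475,-25,240],down(186.3))
E
```

```text
T [0.13 0.02 0.08] W [ 0.001 -0.004  0.917] rows~ 4.9
```

Request:
{"method": "arm_command", "body": {"commands": [{"jaw":255,"translation":[0,0,0],"twist":[0,0,0.92]},{"jaw":255,"translation":[0,0,0],"twist":[0,0,0.92]},{"jaw":255,"translation":[0,0,0],"twist":[0,0,0.92]},{"jaw":255,"translation":[0,0,0],"twist":[0,0,0.92]},{"jaw":255,"translation":[0,0,0],"twist":[0,0,0.92]},{"jaw":255,"translation":[0,0,0],"twist":[0,0,0.92]}]}}

```text
time: 13.32
tool_pos: [474.1, -26.0, 240.6]
tool_rot: [-3.136, -0.17, -0.006]
wrist_force: [0.3, 0.1, -0.5]
gripper_width: 0.003
```

```bash
python3 - <<'E'
from h import *
s=readout.state();print(s['time'],s['tool_pos'],s['joints'].round(3))
cv2.imwrite('pics/w7.png',cams.capture('wrist'))
E
```

```text
13.325 [474.06025551 -26.02340856 240.63111963] [-5.900e-02  1.040e-01  1.936e+00  1.000e-03  1.098e+00  1.403e+00]
```

View pics/w7.png

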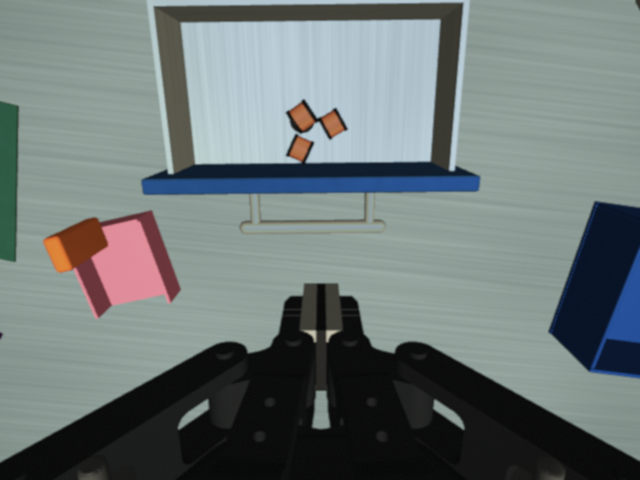

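Three drums are at (302,115), (333,123) and (300,149). A round black flange peeks out at (300,125) under the first. An enlarged crop will settle whether it's coil number four.

```bash
python3 - <<'E'
from h import *
im=cv2.imread('pics/w7.png');cv2.imwrite('pics/c8.png',cv2.resize(im[90:170,270:365],None,fx=7,fy=7,interpolation=cv2.INTER_CUBIC))
C=cal('wrist')
a=[onz(C,u,v,70) for u,v in((246,227),(380,226))];print('bar',a,np.mean(a,0))
p=[onz(C,u,v,104) for u,v in((144,181),(478,177))];print('panel outer top',p,np.mean(p,0))
print([onz(C,u,v,z).round() for u,v,z in((302,115,45),(300,124,44),(333,123,36),(300,149,36))])
b=np.mean(a,0);move([b[0]-45,b[1],150],down(186.3));move([b[0]-45,b[1],45],down(186.3))
E
```

```text
bar [array([447.31768422,  33.57713712]), array([460.53464903, -76.9518047 ])] [453.92616662 -21.68733379]
panel outer top [array([484.58140461, 102.45482443]), array([ 513.95857101, -134.30273552])] [499.26998781 -15.92395555]
[array([541.,  -3.]), array([534.,  -2.]), array([537., -29.]), array([512.,  -4.])]
T [-6.46 -1.15  9.04] W [-0.001 -0.004  0.001] rows~ 1.8
T [-6.5  -1.14 19.54] W [-0.001 -0.004  0.001] rows~ 3.3
```

View pics/c8.png

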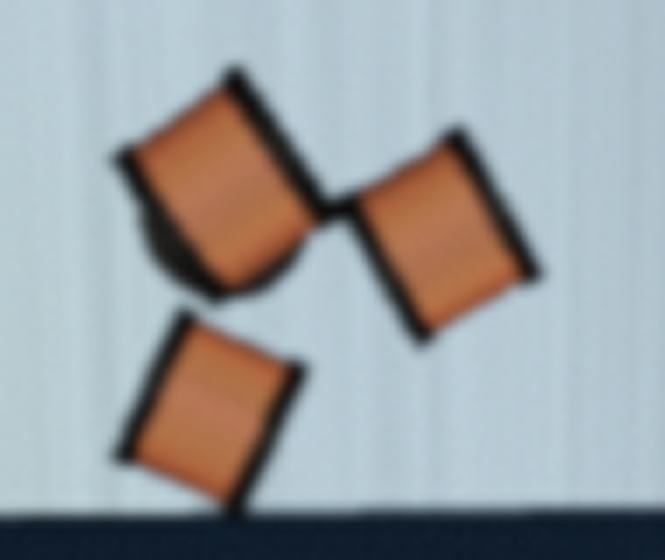

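The crop shows it: the top-left drum lies on a fourth, standing coil, centre about 28 mm above the floor and below the 46 mm limit. All four are in the front compartment. Now I'll go down in front of the handle bar.

Request:
{"method": "arm_command", "body": {"commands": [{"jaw":255,"translation":[-3.5,-1.1,3],"twist":[0,0,0]},{"jaw":255,"translation":[-6.5,-1.1,7],"twist":[0,0,0]},{"jaw":255,"translation":[-6.5,-1.1,12],"twist":[0,0,0]},{"jaw":255,"translation":[-6.5,-1.1,16],"twist":[0,0,0]},{"jaw":255,"translation":[-6.5,-1.1,19.2],"twist":[0,0,0]},{"jaw":255,"translation":[-6.5,-1.1,19.2],"twist":[0,0,0]},{"jaw":255,"translation":[-6.5,-1.1,19.2],"twist":[0,0,0]}]}}

```text
time: 14.25
tool_pos: [409.6, -22.1, 49.2]
tool_rot: [-3.136, -0.177, -0.007]
wrist_force: [-0.1, 0.8, 0.2]
gripper_width: -0.003
```

Request:
{"method": "arm_command", "body": {"commands": [{"jaw":255,"translation":[0.8,0,0],"twist":[0,0,0]},{"jaw":255,"translation":[1.6,0,0],"twist":[0,0,0]},{"jaw":255,"translation":[2.2,0,0],"twist":[0,0,0]},{"jaw":255,"translation":[2.8,0,0],"twist":[0,0,0]},{"jaw":255,"translation":[3.4,0,0],"twist":[0,0,0]},{"jaw":255,"translation":[4.2,0,0],"twist":[0,0,0]},{"jaw":255,"translation":[5.2,0,0],"twist":[0,0,0]},{"jaw":255,"translation":[6.2,0,0],"twist":[0,0,0]}]}}

```text
time: 15.25
tool_pos: [471.7, -15.0, 49.3]
tool_rot: [-3.136, -0.177, -0.007]
wrist_force: [-1.0, -0.7, 0.1]
gripper_width: 0.0
```

Request:
{"method": "arm_command", "body": {"commands": [{"jaw":255,"translation":[1,0,0],"twist":[0,0,0]},{"jaw":255,"translation":[2,0,0],"twist":[0,0,0]},{"jaw":255,"translation":[3,0,0],"twist":[0,0,0]},{"jaw":255,"translation":[4,0,0],"twist":[0,0,0]},{"jaw":255,"translation":[5,0,0],"twist":[0,0,0]},{"jaw":255,"translation":[5.8,0,0],"twist":[0,0,0]},{"jaw":255,"translation":[6.4,0,0],"twist":[0,0,0]},{"jaw":255,"translation":[6.4,0,0],"twist":[0,0,0]}]}}

```text
time: 16.25
tool_pos: [536.3, -7.8, 49.8]
tool_rot: [-3.136, -0.177, -0.009]
wrist_force: [-1.2, 0.7, 0.3]
gripper_width: 0.004
```

```bash
python3 - <<'E'
from h import *
im=cams.capture('top');s=readout.state();print(s['time'],s['tool_pos'],s['wrist_force'],s['joints'].round(2))
hsv=cv2.cvtColor(im,cv2.COLOR_BGR2HSV);m=cv2.inRange(hsv,np.array([95,120,40]),np.array([125,255,255]));m[:170]=0;m[265:]=0;m[:,:285]=0;m[:,415:]=0
C=cal('top');q=cv2.findNonZero(m)[:,0];w=[onz(C,*p,104) for p in q.astype(float)];w=np.array(w)-CC;print('panel cab x',(w@cx).min(),np.median(w@cx),(w@cx).max())
E
```

```text
16.3 [535.84407747  -7.86153785  49.76490015] [-0.2557531   0.16460938  0.42624619] [-0.02  0.46  1.96  0.    0.71  1.44]
panel cab x 22.989566152029216 35.57407372391525 42.98098054581398
```

Request:
{"method": "arm_command", "body": {"commands": [{"jaw":255,"translation":[0.4,0,0],"twist":[0,0,0]},{"jaw":255,"translation":[0.8,0,0],"twist":[0,0,0]},{"jaw":255,"translation":[1.2,0,0],"twist":[0,0,0]},{"jaw":255,"translation":[1.6,0,0],"twist":[0,0,0]},{"jaw":255,"translation":[2.0,0,0],"twist":[0,0,0]}]}}

```text
time: 16.92
tool_pos: [555.9, -5.5, 49.8]
tool_rot: [-3.136, -0.177, -0.008]
wrist_force: [-1.6, 0.0, -0.4]
gripper_width: -0.001
```

Request:
{"method": "arm_command", "body": {"commands": [{"jaw":255,"translation":[0.3,0,0],"twist":[0,0,0]},{"jaw":255,"translation":[0.6,0,0],"twist":[0,0,0]}]}}

```text
time: 17.18
tool_pos: [561.1, -4.9, 49.7]
tool_rot: [-3.136, -0.178, -0.005]
wrist_force: [-9.5, -1.7, 4.4]
gripper_width: -0.002
```

Request:
{"method": "arm_command", "body": {"commands": [{"jaw":255,"translation":[0.3,0,0],"twist":[0,0,0]},{"jaw":255,"translation":[0.6,0,0],"twist":[0,0,0]}]}}

```text
time: 17.42
tool_pos: [563.5, -4.6, 49.3]
tool_rot: [-3.136, -0.178, 0.007]
wrist_force: [-13.7, -2.2, 10.2]
gripper_width: -0.003
```

```bash
python3 - <<'E'
from h import *
im=cams.capture('top');s=readout.state();print(s['time'],s['tool_pos'],s['wrist_force'],s['torque'])
hsv=cv2.cvtColor(im,cv2.COLOR_BGR2HSV);m=cv2.inRange(hsv,np.array([95,120,40]),np.array([125,255,255]));m[:170]=0;m[265:]=0;m[:,:285]=0;m[:,415:]=0
C=cal('top');q=cv2.findNonZero(m)[:,0];w=[onz(C,*p,104) for p in q.astype(float)];w=np.array(w)-CC;print('panel cab x',(w@cx).min(),np.median(w@cx),(w@cx).max())
a=cv2.resize(im[160:280,280:440],(480,360),interpolation=cv2.INTER_CUBIC);b=cams.capture('wrist')
cv2.imwrite('pics/w9.png',np.hstack([a[:, :380],cv2.resize(b,(420,315),interpolation=cv2.INTER_AREA) if 0 else cv2.resize(b,(420,360))]))
E
```

```text
17.475 [564.04749089  -4.51016789  49.3492647 ] [-10.08391553  -1.33378919   7.22582757] [-0.18865479  1.46504902 -0.00605522]
panel cab x 47.62836074789607 62.69530464276397 71.07062121000625
```

View pics/w9.png

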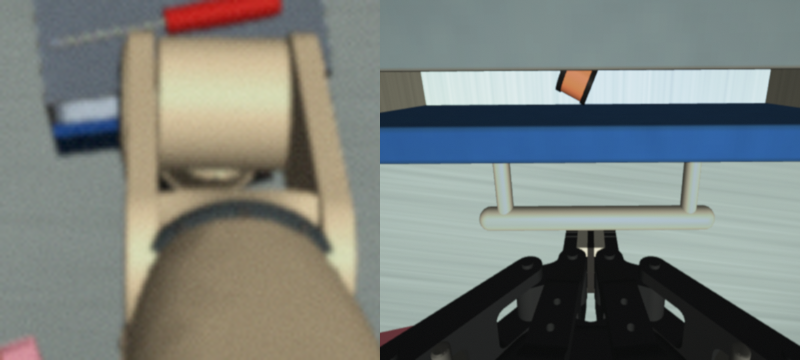

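The drawer still has roughly 13–16 mm to go and is in its detent zone. The force is bar contact, well under the limits. Continuing in small steps.

Request:
{"method": "arm_command", "body": {"commands": [{"jaw":255,"translation":[0.3,0,0],"twist":[0,0,0]},{"jaw":255,"translation":[0.6,0,0],"twist":[0,0,0]}]}}

```text
time: 17.77
tool_pos: [566.6, -4.1, 49.0]
tool_rot: [-3.136, -0.178, 0.016]
wrist_force: [-14.5, -2.9, 10.5]
gripper_width: -0.001
```

```bash
python3 - <<'E'
from h import *
im=cams.capture('top');s=readout.state();print(s['time'],s['tool_pos'],s['wrist_force'],s['torque'],s['joint_torque'].round(1))
hsv=cv2.cvtColor(im,cv2.COLOR_BGR2HSV);m=cv2.inRange(hsv,np.array([95,120,40]),np.array([125,255,255]));m[:170]=0;m[265:]=0;m[:,:285]=0;m[:,322:]=0
C=cal('top');q=cv2.findNonZero(m)[:,0];w=[onz(C,*p,104) for p in q.astype(float)];w=np.array(w)-CC;print('panel cab x',(w@cx).min(),np.median(w@cx),(w@cx).max())
E
```

```text
17.825 [567.70278622  -4.01890218  49.10502926] [-7.17361174 -1.31249945  4.05568563] [-0.08072108  1.01490617  0.05279066] [  0.2 -59.5 -26.6   0.1  -2.1   0. ]
panel cab x 50.52485219594211 65.83291781896955 73.691551048858
```

Request:
{"method": "arm_command", "body": {"commands": [{"jaw":255,"translation":[0.2,0,0],"twist":[0,0,0]},{"jaw":255,"translation":[0.4,0,0],"twist":[0,0,0]},{"jaw":255,"translation":[0.6,0,0],"twist":[0,0,0]}]}}

```text
time: 18.2
tool_pos: [571.2, -3.6, 48.9]
tool_rot: [-3.136, -0.178, 0.021]
wrist_force: [-9.6, -1.3, 6.4]
gripper_width: 0.001
```

Request:
{"method": "arm_command", "body": {"commands": [{"jaw":255,"translation":[0.2,0,0],"twist":[0,0,0]},{"jaw":255,"translation":[0.4,0,0],"twist":[0,0,0]}]}}

```text
time: 18.45
tool_pos: [573.5, -3.3, 48.8]
tool_rot: [-3.136, -0.178, 0.027]
wrist_force: [-9.0, -0.4, 5.9]
gripper_width: 0.0
```

```bash
python3 - <<'E'
from h import *
im=cams.capture('top');s=readout.state();print(s['time'],s['tool_pos'],s['wrist_force'],s['torque'])
hsv=cv2.cvtColor(im,cv2.COLOR_BGR2HSV);m=cv2.inRange(hsv,np.array([95,120,40]),np.array([125,255,255]));m[:170]=0;m[265:]=0;m[:,:285]=0;m[:,322:]=0
C=cal('top');q=cv2.findNonZero(m)[:,0];w=[onz(C,*p,104) for p in q.astype(float)];w=np.array(w)-CC;print('panel cab x',(w@cx).min(),np.median(w@cx),(w@cx).max())
E
```

```text
18.5 [574.17508195  -3.25119192  48.82606231] [-2.92105544  0.46480423  2.70658079] [0.00589027 0.48885623 0.07012596]
panel cab x 57.748603795595 73.46125576306603 81.84786171653069
```

Request:
{"method": "arm_command", "body": {"commands": [{"jaw":255,"translation":[0.2,0,0],"twist":[0,0,0]},{"jaw":255,"translation":[0.4,0,0],"twist":[0,0,0]},{"jaw":255,"translation":[0.6,0,0],"twist":[0,0,0]}]}}

```text
time: 18.88
tool_pos: [579.0, -2.6, 48.7]
tool_rot: [-3.136, -0.178, 0.029]
wrist_force: [-10.9, -1.6, 8.4]
gripper_width: 0.002
```

```bash
cat > pan.py <<'E'
from h import *
im=cams.capture('top');s=readout.state();print(s['time'],s['tool_pos'],s['wrist_force'],s['torque'])
hsv=cv2.cvtColor(im,cv2.COLOR_BGR2HSV);m=cv2.inRange(hsv,np.array([95,120,40]),np.array([125,255,255]));m[:170]=0;m[265:]=0;m[:,:285]=0;m[:,322:]=0
C=cal('top');q=cv2.findNonZero(m)[:,0];w=[onz(C,*p,104) for p in q.astype(float)];w=np.array(w)-CC;print('panel cab x',(w@cx).min(),np.median(w@cx),(w@cx).max())
E
python3 pan.py
```

```text
18.925 [578.8987152   -2.66546506  48.64380075] [-7.51356699 -0.40100921  5.55521974] [-0.15753558  1.13068281  0.01251024]
panel cab x 62.075429304042274 79.13786670411665 86.81702570998716
```

Request:
{"method": "arm_command", "body": {"commands": [{"jaw":255,"translation":[0.2,0,0],"twist":[0,0,0]},{"jaw":255,"translation":[0.4,0,0],"twist":[0,0,0]},{"jaw":255,"translation":[0.6,0,0],"twist":[0,0,0]}]}}

```text
time: 19.3
tool_pos: [579.0, -2.5, 48.3]
tool_rot: [-3.136, -0.179, 0.048]
wrist_force: [-27.6, -4.8, 24.8]
gripper_width: 0.002
```

```bash
python3 pan.py
```

```text
19.35 [578.92364834  -2.53836156  48.1431404 ] [-22.33718169  -2.95999162  15.9674309 ] [-0.48629872  3.2496598  -0.03626943]
panel cab x 62.409978687997366 79.22276027111353 86.81702570998716
```

The drawer stopped firmly at the same contact point, which is likely the home stop. I'll back off and check.

Request:
{"method": "arm_command", "body": {"commands": [{"jaw":255,"translation":[-1,0,0],"twist":[0,0,0]},{"jaw":255,"translation":[-3,0,0],"twist":[0,0,0]},{"jaw":255,"translation":[-6,0,0],"twist":[0,0,0]},{"jaw":255,"translation":[-9,0,-3],"twist":[0,0,0]},{"jaw":255,"translation":[-12,0,-7],"twist":[0,0,0]},{"jaw":255,"translation":[-14,0,-12],"twist":[0,0,0]},{"jaw":255,"translation":[-14,0,-17],"twist":[0,0,0]},{"jaw":255,"translation":[-14,0,-19],"twist":[0,0,0]}]}}

```text
time: 20.35
tool_pos: [447.8, -18.3, 245.9]
tool_rot: [3.136, 0.178, -0.038]
wrist_force: [0.1, -0.1, -1.2]
gripper_width: 0.0
```

```bash
python3 pan.py; python3 - <<'E'
from h import *
a=cams.capture('top')[80:310,150:480];b=cams.capture('wrist')
C=cal('wrist');np.savez('c9.npz',K=C[0],R=C[1],t=C[2]);cv2.imwrite('pics/raww.png',b)
cv2.imwrite('pics/f.png',np.hstack([cv2.resize(a,(400,300),interpolation=cv2.INTER_CUBIC),cv2.resize(b,(400,300))]))
E
```

```text
20.4 [448.61310145 -18.33265555 247.16559977] [ 0.44818177 -0.39190089  2.18628077] [ 0.01468958 -0.04505337 -0.02642145]
panel cab x 62.98061586151062 78.45326746732152 86.81702570998716
```

View pics/f.png

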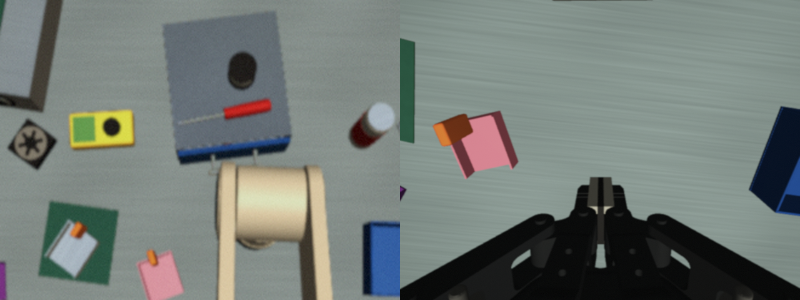

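The view shows the blue panel up against the cabinet front, and the scoop, meter, spool, screwdriver, can, fan and bin apparently in place. I'll check numerically for a gap behind the panel and for moved objects.

```bash
python3 - <<'E'
from h import *
im=cams.capture('top');o=cv2.imread('pics/top0.png')
for u in(300,308,316):print(u,[tuple(int(x) for x in im[v,u]) for v in range(192,213,1)])
d=cv2.absdiff(im,o).max(2)
for n,(x,y,w,h) in dict(meter=(203,160,62,40),fan=(152,165,48,48),can=(432,150,48,48),heats=(476,160,40,42),bin=(442,240,60,75),top=(285,88,100,92)).items():
    a=cv2.cvtColor(o[y:y+h,x:x+w],6).astype(np.float32);b=cv2.cvtColor(im[y:y+h,x:x+w],6).astype(np.float32)
    print(n,np.round(cv2.phaseCorrelate(a,b),2).tolist() if 0 else cv2.phaseCorrelate(a,b),(d[y:y+h,x:x+w]>50).sum())
E
```

```text
300 [(112, 103, 93), (103, 95, 89), (106, 86, 76), (116, 79, 55), (129, 72, 38), (132, 70, 33), (122, 65, 32), (92, 52, 24), (55, 30, 14), (37, 20, 6), (35, 24, 13), (40, 26, 16), (42, 29, 18), (71, 66, 57), (107, 106, 98), (132, 136, 125), (141, 145, 136), (142, 147, 137), (140, 147, 136), (143, 148, 138), (141, 144, 136)]
308 [(109, 102, 94), (117, 101, 87), (124, 90, 68), (129, 76, 45), (130, 71, 35), (118, 65, 30), (90, 51, 25), (57, 29, 12), (36, 22, 7), (37, 23, 13), (33, 23, 11), (42, 32, 22), (64, 58, 51), (107, 107, 100), (131, 136, 128), (138, 143, 133), (141, 147, 138), (141, 144, 135), (142, 147, 136), (141, 146, 135), (142, 145, 137)]
316 [(119, 105, 96), (128, 95, 76), (129, 77, 47), (132, 71, 36), (119, 67, 33), (91, 48, 22), (56, 32, 15), (38, 24, 7), (35, 22, 7), (35, 24, 13), (37, 26, 13), (64, 60, 51), (98, 98, 88), (130, 134, 125), (139, 144, 135), (142, 144, 136), (140, 143, 134), (142, 146, 138), (141, 148, 138), (141, 146, 134), (140, 144, 135)]
meter ((-0.08594096167203702, -0.008521574450323754), 0.9780494499951601) 0
fan ((-0.050354422633954954, 0.03150934698372865), 1.013671065784163) 0
can ((0.04866993410045595, 0.06546797783866509), 1.1436236401398976) 0
heats ((-0.026751524525774784, 0.3973268947596722), 0.9766086657842) 0
bin ((-0.04958181140854734, 0.5264577319805852), 1.0889226146274142) 0
top ((0.019312380501183668, -0.013411895233872428), 1.1076839145024617) 0
```

No light strip between the cabinet's grey and the blue panel, so there is no visible gap. The other objects show no displacement. Handing in.

```bash
python3 -c "
from plant import manip,readout
print(readout.state()['wrist_force']);print(manip.close_job())"
```

```text
[ 0.13831562  0.64065692 -0.12712846]
the job is handed in; nothing more can be done
None
```

The job is handed in. All four coils were tipped into the front compartment, the scoop is back on its mat, and the drawer looks fully home. It took about 20 s of the 67 s; the hand-in gave no verdict.

- **Coils:** a close look before pushing showed all four inside. One was lying on top of another that stood upright, below the height limit. They could not be checked after the drawer closed.
- **Scoop:** it stands empty and flat on the mat, roughly 15 mm from the centre in x and 10 mm in y.
- **Drawer:** I pushed it in slowly by the handle bar until it stopped firmly. The top view shows no gap between the panel and the cabinet, and it did not spring back when I let go. I saw no distinct click in the force readings.
- **Disagreements:** the drawer moved about 142 mm, more than my first estimate of about 134 mm. The push forces were also higher than the stated 5.5 N: 9–15 N through the detent and about 28 N briefly at the stop, still under the limits.
- **Other objects:** the top-view comparison found no shift of the bin, can, meter, fan, heat sink, spool or screwdriver.

I viewed 13 pictures, three over the budget of 10.

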